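Put the keepsakes away in the music box, click it shut and wind it

TASK

Put every keepsake lying loose on the right of the shelf into the open compartment of the music box, then press its lid down past the catch until it is clicked fully shut. After that wind the key clockwise, a part turn at a time, until it is at its stop. Leave the frog, the egg cup and the vase standing where they are.

Things in the scene. Friction and masses are not known exactly. Their poses are not given: they have to be found in the camera images.
- music_box: dark wooden music box, 130 x 280 mm, fixed. Origin: centre of its underside; x points to the hinge side (away from the robot), y to the key end, z up. y -140 to +65 mm: open compartment, 6 mm walls, rim at z 65 mm; y +65 to +140 mm: solid clockwork block, top at z 73 mm, carrying the key. A brass catch housing sticks out 25 mm from the middle of the compartment's front (-x) wall, top at z 65 mm
- tray_floor (a point): centre of the compartment's floor (6 mm above the shelf), axes as the music box. The space is 118 mm in x, 193 mm in y and 59 mm deep up to the rim
- hinge (a point): middle of the lid's hinge line, on the far (+x) rim of the compartment, 65 mm above the shelf; the line runs along the music box's y
- lid (a joint): lid angle in rad: 0 is fully shut; it starts open at about 1.65 to 1.9, a little past upright. A stiff hinge: the lid stays where it is left. At about 0.065 its brass striker meets the sprung catch; pressing the front edge with about 5 to 10 N pushes it past, and the catch then holds it shut (below 0.025)
- lid_front (a point): middle of the lid's front edge, on its upper (outer) face. The lid is a 130 x 205 x 8 mm board; this point is 130 mm from the hinge line. Shut, its upper face is 73 mm above the shelf
- key (a joint): key angle in rad: 0 is run down, 4.2 is the stop, fully wound (anything above 4.05 counts as at the stop); it grows as the key turns clockwise seen from above. It starts between 0 and 1.2. Spring and ratchet: it takes about 0.1 N m and stays where it is let go
- key_grip (a point): centre of the key's upright brass grip, on the upright key axis, 106 mm above the shelf. The grip is a bar 58 mm long (with round ends; the solid middle is 36 mm) in x, 10 mm thick in y, 26 mm high; this frame turns with the key. Pinch it across its thickness
- tin: keepsake: round steel pill tin, 36 mm diameter, 18 mm high, 30 g. Its origin is the centre of its underside, z up through its axis.
- domino: keepsake: black domino tile with white pips, 40 (x) x 20 (y) x 12 mm high, 20 g. Its origin is the centre of its underside, z up through its middle.
- car: keepsake: little red toy car, 40 (x) x 20 (y) x 22 mm high, 35 g. Its origin is the centre of its underside, z up through its middle.
- reel: keepsake: blue cotton reel with wooden ends, 28 mm diameter, 26 mm high, 20 g. Its origin is the centre of its underside, z up through its axis.
- ring_box: keepsake: blue ring box with a brass line, 36 x 36 x 28 mm high, 40 g. Its origin is the centre of its underside, z up through its middle.
- thimble: keepsake: brass thimble, 22 mm diameter, 24 mm high, 15 g. Its origin is the centre of its underside, z up through its axis.
- frog: bystander: green glass frog, 64 mm wide, 60 mm high; not to be disturbed
- egg_cup: bystander: stainless steel egg cup, 48 mm wide, 55 mm high; not to be disturbed
- vase: bystander: black ceramic vase, 96 mm wide, 180 mm high; not to be disturbed

How it is judged:
On the way, in this order (a step that is already met when the one before it is completed fails the run):
1. every keepsake lies in the compartment (x of tin in the frame of tray_floor between -0.06 and 0.06 m and y of tin in the frame of tray_floor between -0.098 and 0.098 m and z of tin in the frame of tray_floor between -0.004 and 0.056 m and x of domino in the frame of tray_floor between -0.06 and 0.06 m and y of domino in the frame of tray_floor between -0.098 and 0.098 m and z of domino in the frame of tray_floor between -0.004 and 0.056 m and x of car in the frame of tray_floor between -0.06 and 0.06 m and y of car in the frame of tray_floor between -0.098 and 0.098 m and z of car in the frame of tray_floor between -0.004 and 0.056 m and x of reel in the frame of tray_floor between -0.06 and 0.06 m and y of reel in the frame of tray_floor between -0.098 and 0.098 m and z of reel in the frame of tray_floor between -0.004 and 0.056 m and x of ring_box in the frame of tray_floor between -0.06 and 0.06 m and y of ring_box in the frame of tray_floor between -0.098 and 0.098 m and z of ring_box in the frame of tray_floor between -0.004 and 0.056 m and x of thimble in the frame of tray_floor between -0.06 and 0.06 m and y of thimble in the frame of tray_floor between -0.098 and 0.098 m and z of thimble in the frame of tray_floor between -0.004 and 0.056 m), for 0.2 s.
2. the lid is clicked fully shut on them (all of step 1 and value of joint lid below 0.025 rad), for 0.3 s.
3. the key is wound to its stop (value of joint key above 4.05 rad and value of joint lid below 0.025 rad), for 0.2 s.
At the end, for the whole second after the job is handed in: every keepsake present is inside the compartment, the lid is held shut by its catch (within 0.025 rad) and the key is within 0.15 rad of its stop (all of step 1 and all of step 3); the robot touches nothing.
It fails at once if the green glass frog is shifted more than 30 mm or tipped (distance of frog from where it was at the start of the episode above 0.03 m or angle between frog's own z axis and vertical above 0.35 rad).
It fails at once if the steel egg cup is shifted more than 30 mm or tipped (distance of egg_cup from where it was at the start of the episode above 0.03 m or angle between egg_cup's own z axis and vertical above 0.35 rad).
It fails at once if the black vase is shifted more than 30 mm or tipped (distance of vase from where it was at the start of the episode above 0.03 m or angle between vase's own z axis and vertical above 0.35 rad).
Of tin, domino, car, reel, ring_box, thimble only 3 to 5 are there at a start; the rules pass over those that are not, and their reading is None.
At some moment in a run one of tin, domino, car, reel, ring_box, thimble may be knocked a few centimetres aside while the robot is not near it.
Once in a run the grip may slacken for a moment while it holds something.
It also fails if it takes over 210 s, if anything falls off the work surface, if the arm or the gripper's body presses on something with over 40 N, if the wrist force passes 120 N, or if a joint passes its speed limit or range.

ROBOT

A 6-joint arm with a two-finger parallel gripper is mounted at the origin on the work surface. World frame = base frame: x ahead of the robot, y to its left, z up, the work surface at z = 0. Lengths are in m, angles in rad, forces in N, time in s.
With the tool pointing down it reaches from about 0.325 to 0.9 m from the base axis. Payload 6.1 kg.
Tool frame: the origin (TCP) lies between the finger pads; the fingertips stand manip.tip_extent ahead of it and the grasp point (between the pads) lies 8 mm behind it (manip.tip_extent is the distance from the TCP to the fingertips, in m); z points along the fingers, y is the line along which they close (so a half turn about z gives the same grasp; the last joint's range is limited). The gripper opens to 87 mm and grips with 3 to 60 N. Pads are 19 mm wide; open, the fingers measure 117 mm over their backs; the gripper's body (75 mm by 190 mm) begins 51 mm behind the grasp point.
Start: joints at [-1.313, 0.22, 1.526, -0, 1.395, -0.126], TCP at [0.234, -0.58, 0.234] pointing down, gripper open.
Joint ranges: [-2.98, 2.98], [-0.91, 2.08], [0.09, 2.57], [-1.24, 4.39], [0.2, 2.65], [-2.68, 2.68]. Speed limits (rad/s): [2.57, 2.57, 3.01, 3.14, 3.14, 3.14].

INTERFACE

Orientations are given as a rotation vector (axis times angle).
In Python, from bench import manip, eyes gives the robot as it stands.
- The arm moves only by the shell command python3 -m pendant 'ROWS' [FORCE]. ROWS is a JSON object of lists of equal length, an entry for each row: "xyz": the shift along the tool's x, y, z as a fraction of full scale, a list of three; "dr": the turn, a rotation vector about the tool's x, y, z as a fraction of full scale, a list of three; "grip": the closure, from 0 (fully open) to 1 (shut). A call has 1 to 10 rows; each row is the pose to reach, as a shift and turn from the pose commanded when the call began, along the tool's axes at that moment; what a row does not reach only later rows make up. Full scale, the value 1, is 80 cm for a shift and 45 degrees for a turn. A row lasts 1/8 s, in which the tool goes at most 62.5 mm and 10.7 degrees, less where a joint would pass 70% of its speed; a pose out of reach is approached as far as the arm can. A call with a number of a shift or a turn outside -1 to 1 is refused whole. A call with a gripper value outside its range is refused whole. The fingers move at their own pace and stop on an object; FORCE is the grip in N (left out, the last holds). Time passes only in rows, so rows that repeat a pose let the fingers close. It gives the time, the measured TCP pose, the force, the opening and the grip force at its end, in the units of the state.
- manip.state(): the state, without advancing time (a new reading comes with each control period).
- eyes.camera(name): name is "side" or "top"; returns (picture, depth): 400x640x3 uint8, red, green, blue; 400x640 float32, m along the optical axis (not along the pixel's ray), 0 where there is no reading.
- eyes.get_calibration(name): a dict with "fx", "fy", "cx", "cy" (pixels), "R" (3x3) and "t" (3): a world point X has camera coordinates R X + t. Camera axes: x right, y down, z forward; pixel columns grow to the right and rows downward; lengths in m; the calibration is good to about 2 mm. A picture is of the moment at which its call begins. get_calibration takes no time and is no camera call.
- manip.job_done(): hands the job in; it is judged then, once.
Trained networks look in the newest picture that a camera, given by its name, has taken for a name from the list of things; names that differ only in an ending like _2 or _b are one class to them, and where a whole thing is asked for, a point or a joint stands for the part that bears it (a point fixed in the world has none). Each returns a list of dicts, best first, with "score" (0 to 1); they miss things now and then, are a little off and sometimes report something else, mostly with a low value. They report only what shows in the picture. A call takes as long as a camera call.
- eyes.spot_in(label, camera): "at" ([row, column] as shares, 0 to 1, of the picture: columns of its width, rows of its height, amid what is visible of it).
The state is a dict: "t": time; "qpos": joint angles; "dq": joint speeds; "effort": joint torques, N m; "tcp_pos": TCP position; "ee_rot": TCP orientation; "wrist_force": force on the tool from outside, world axes, zero at the start; "moment": the same for the moment, N m; "gripper_width": finger opening in m; "gripper_force": force on a finger pad.
Only numpy, scipy, OpenCV 4.12 (cv2) and the standard library are available. Lean on these libraries where they do the work, as an engineer would, in place of code of your own. Each camera call takes 0.05 s, during which the arm holds its last target. There are 200 camera calls.

## Working session

There is one attempt and no reset: what is moved stays moved. The work goes in short steps, Python scripts to look and compute and a shell command to move; the robot and the scene stay as the last step left them, time stands still between calls to the robot, and variables do not carry over. Pictures are saved under pics/ and viewed, at most 14 in all, crops included, and the job is handed in when it is done.

```bash
ls; mkdir -p pics; cat > h.py <<'E'
import numpy as np, cv2
from bench import manip, eyes
def snap(c,fn=None):
    im,d=eyes.camera(c)
    if fn: cv2.imwrite('pics/'+fn,im[:,:,::-1])
    return im,d
def w(c,r,col,d):
    k=eyes.get_calibration(c)
    p=np.array([(col-k['cx'])/k['fx']*d,(r-k['cy'])/k['fy']*d,d])
    return np.array(k['R']).T@(p-np.array(k['t']))
def cloud(c,d):
    k=eyes.get_calibration(c); r,q=np.mgrid[:400,:640]
    P=np.stack([(q-k['cx'])/k['fx']*d,(r-k['cy'])/k['fy']*d,d],-1)
    return (P-np.array(k['t']))@np.array(k['R'])
E
python3 - <<'E'
from h import *
np.set_printoptions(precision=4,suppress=True)
print(manip.state(),manip.tip_extent)
for c in('top','side'):
    im,d=snap(c,c+'0.png'); P=cloud(c,d); np.save(c+'0.npy',P)
    k=eyes.get_calibration(c); print(c,k)
    for n in 'tin domino car reel ring_box thimble frog egg_cup vase music_box key_grip lid'.split():
        for o in eyes.spot_in(n,c)[:1]:
            r,q=int(o['at'][0]*400),int(o['at'][1]*640); print(n,round(o['score'],2),r,q,P[r,q])
E
```

```text
pics
{'t': 0.0, 'qpos': array([-1.3131,  0.2212,  1.5276,  0.    ,  1.3947, -0.1261]), 'dq': array([ 0.0003,  0.0003,  0.0008,  0.0006, -0.0004, -0.0001]), 'effort': array([  0.0034, -49.4603, -38.7374,   0.0702,   0.057 ,  -0.0001]), 'tcp_pos': array([ 0.2339, -0.5789,  0.2324]), 'ee_rot': array([-3.082 , -0.5988,  0.0002]), 'wrist_force': array([ 0.6773, -0.1971,  0.0394]), 'moment': array([ 0.0013, -0.0298, -0.0457]), 'gripper_force': 0.0, 'gripper_width': 0.08704320266347786} 0.011
top {'fx': 503.8469279923733, 'fy': 503.8469279923733, 'cx': 324.68350378722437, 'cy': 205.31703415878738, 'R': array([[ 0.0284, -0.9996, -0.0074],
       [-0.9989, -0.0281, -0.038 ],
       [ 0.0378,  0.0085, -0.9992]]), 't': array([0.0121, 0.5927, 1.2202])}
tin 0.47 219 433 [ 0.5661 -0.2348  0.0174]
domino 0.68 216 395 [ 0.5708 -0.1425  0.0178]
car 0.71 263 440 [ 0.4606 -0.2527  0.0226]
reel 0.66 221 478 [ 0.5643 -0.3425  0.0218]
ring_box 0.73 264 391 [ 0.455  -0.1347  0.0247]
frog 0.66 153 372 [ 0.7199 -0.0813  0.038 ]
egg_cup 0.83 138 427 [ 0.7567 -0.209   0.0547]
vase 0.7 162 177 [0.6729 0.3537 0.
[... 230 characters left out ...]
2480209664, 'R': array([[ 0.9119, -0.4104, -0.0088],
       [-0.2663, -0.5751, -0.7735],
       [ 0.3124,  0.7077, -0.6337]]), 't': array([-0.5644,  0.2288,  0.6995])}
tin 0.8 310 345 [ 0.5599 -0.244   0.0192]
domino 0.71 271 329 [ 0.5744 -0.1435  0.0136]
car 0.56 342 296 [ 0.4531 -0.2672  0.0218]
reel 0.64 364 372 [ 0.5519 -0.3556  0.0233]
ring_box 0.87 287 271 [ 0.4497 -0.1436  0.0285]
thimble 0.38 271 328 [ 0.5727 -0.1423  0.0132]
frog 0.73 228 384 [ 0.724  -0.1103  0.048 ]
egg_cup 0.61 259 424 [ 0.7437 -0.2263  0.0557]
vase 0.92 119 286 [0.6643 0.3399 0.1168]
music_box 0.58 184 269 [0.5535 0.189  0.0193]
key_grip 0.49 150 236 [0.4896 0.2312 0.1186]
lid 0.87 166 295 [0.5903 0.0744 0.1372]
```

View pics/top0.png

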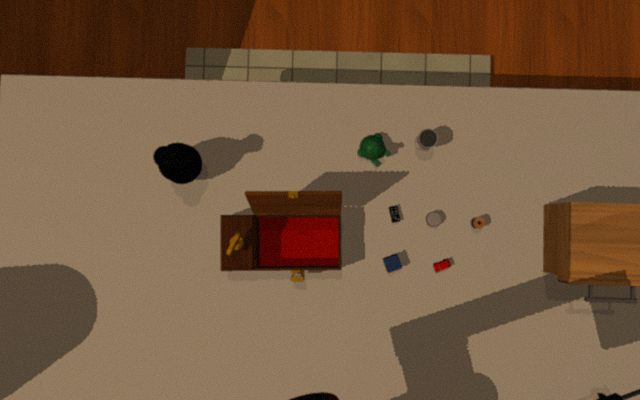

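View pics/side0.png

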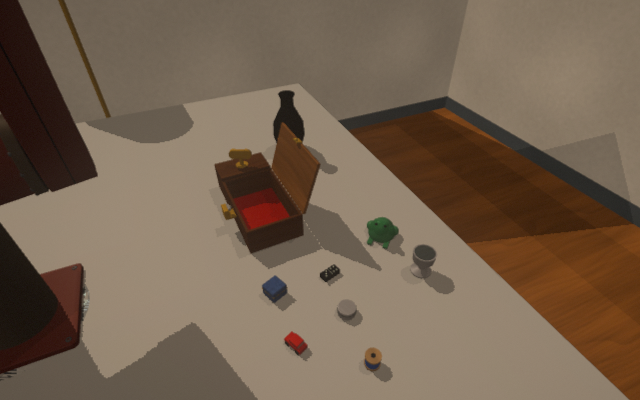

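```bash
cat > m.py <<'E'
from h import *
np.set_printoptions(precision=4,suppress=True)
def blobs(P,lo,hi,xr,yr,amin=40):
    m=((P[...,2]>lo)&(P[...,2]<hi)&(P[...,0]>xr[0])&(P[...,0]<xr[1])&(P[...,1]>yr[0])&(P[...,1]<yr[1])).astype(np.uint8)
    n,L=cv2.connectedComponents(m)
    for i in range(1,n):
        s=L==i
        if s.sum()<amin: continue
        Q=P[s]; r,c=np.nonzero(s)
        rc=cv2.minAreaRect((Q[:,:2]*1000).astype(np.float32))
        print('px',int(r.mean()),int(c.mean()),'n',len(Q),'rect',[np.round(v,1) for v in rc],'z',np.percentile(Q[:,2],[50,90]))
if __name__=='__main__':
    import sys
    for c in('top','side'):
        P=np.load(c+'0.npy'); print(c)
        blobs(P,0.007,0.1,(.38,.65),(-.45,-.03))
        if c=='top': 
            print('key'); blobs(P,.095,.14,(.4,.56),(.15,.32),15)
            print('block'); blobs(P,.063,.083,(.38,.62),(.0,.34))
            print('rim'); blobs(P,.055,.3,(.38,.68),(-.1,.34))
E
python3 m.py
```

```text
top
px 213 394 n 130 rect [array([ 576. , -141.2]), array([38.8, 20.4]), np.float64(13.5)] z [0.0117 0.015 ]
px 218 433 n 183 rect [array([ 566.2, -235.3]), array([34.1, 34.2]), np.float64(1.4)] z [0.0172 0.0206]
px 222 478 n 122 rect [array([ 560.4, -342.5]), array([26.5, 27.8]), np.float64(30.0)] z [0.026  0.0292]
px 262 391 n 239 rect [array([ 457.3, -137.1]), array([35.7, 35.6]), np.float64(20.9)] z [0.0274 0.0309]
px 265 441 n 146 rect [array([ 454.3, -258.4]), array([21.9, 40.2]), np.float64(22.6)] z [0.0177 0.0228]
key
px 242 233 n 141 rect [array([498.1, 230.5]), array([ 9.8, 56.5]), np.float64(65.1)] z [0.1165 0.1213]
block
px 240 250 n 2311 rect [array([504.8, 134.9]), array([137. , 270.6]), np.float64(1.7)] z [0.0725 0.0761]
px 277 296 n 72 rect [array([422.8,  88.1]), array([16.6, 28.1]), np.float64(1.8)] z [0.0655 0.0674]
rim
px 168 193 n 165 rect [array([663.7, 334.9]), array([15.3, 35.7]), np.float64(75.0)] z [0.0905 0.1065]
px 224 272 n 4710 rect [array([524.5, 130.5]), array([176.8, 280.4]), np.float64(1.6)] z [0.0759 0.1815]
px 277 296 n 83 rect [array([422.8,  88.1]), array([16.6, 28.1]), np.float64(1.8)] z [0.0652 0.0672]
side
px 271 329 n 170 rect [array([ 576.1, -143.6]), array([41. , 20.2]), np.float64(17.1)] z [0.0124 0.0139]
px 287 274 n 418 rect [array([ 457.1, -140.1]), array([37.2, 37.4]), np.float64(20.6)] z [0.0276 0.0297]
px 308 346 n 297 rect [array([ 566.3, -239.4]), array([34.5, 35.3]), np.float64(33.8)] z [0.0181 0.0195]
px 341 295 n 302 rect [array([ 453.8, -261.2]), array([22.4, 39.8]), np.float64(24.7)] z [0.0164 0.0232]
px 357 372 n 287 rect [array([ 560.1, -344.3]), array([28.6, 26.6]), np.float64(58.6)] z [0.026  0.0276]
```

The top view shows five keepsakes: domino (213,394), tin (218,433), reel (222,478), ring box (262,391) and car (265,441). The box is open with its compartment at about (243,300) and the key at (242,233). The side view agrees, with the frog, egg cup and vase well clear. The measured heights (12, 18, 26, 28 and 22 mm) match the given sizes.

```bash
cat > plan.py <<'E'
# usage: plan.py x,y,z[,heading_of_tool_y_deg] ... (mm) -> rows relative to the present pose
import sys; from h import *; from scipy.spatial.transform import Rotation as Ro
s=manip.state(); R=Ro.from_rotvec(s['ee_rot']).as_matrix(); p=s['tcp_pos']
h0=np.degrees(np.arctan2(R[1,1],R[0,1])); print('now',np.round(p*1000,1),'head',round(h0,1),'w',round(s['gripper_width']*1000,1),'q6',round(s['qpos'][5],2),'t',round(s['t'],1))
for a in sys.argv[1:]:
    v=[float(k) for k in a.split(',')]
    h=v[3] if len(v)>3 else h0
    if len(v)<5: h=h0+(h-h0+90)%180-90
    y=np.array([np.cos(np.radians(h)),np.sin(np.radians(h)),0]); z=np.array([0,0,-1.]); T=np.stack([np.cross(y,z),y,z],1)
    print(a,'xyz',np.round(R.T@(np.array(v[:3])/1000-p)/.8,3),'dr',np.round(Ro.from_matrix(R.T@T).as_rotvec()/(np.pi/4),3))
E
python3 plan.py 457,-138.5,130,111 457,-138.5,20,111
```

```text
now [ 234.  -579.5  233.5] head -68.0 w 86.8 q6 -0.13 t 1.3
457,-138.5,130,111 xyz [ 0.465 -0.407  0.129] dr [-0.     0.     0.022]
457,-138.5,20,111 xyz [ 0.465 -0.407  0.267] dr [-0.     0.     0.022]
```

```bash
python3 -m pendant '{"xyz":[[0.465,-0.407,0.129],[0.465,-0.407,0.129],[0.465,-0.407,0.129],[0.465,-0.407,0.129],[0.465,-0.407,0.129],[0.465,-0.407,0.129],[0.465,-0.407,0.129],[0.465,-0.407,0.129],[0.465,-0.407,0.129],[0.465,-0.407,0.129]],"dr":[[0,0,0.022],[0,0,0.022],[0,0,0.022],[0,0,0.022],[0,0,0.022],[0,0,0.022],[0,0,0.022],[0,0,0.022],[0,0,0.022],[0,0,0.022]],"grip":[0,0,0,0,0,0,0,0,0,0]}' 20; python3 plan.py 457,-138.5,20,111 457,-138.5,150,111
```

```text
t: 2.55
tcp_pos: [0.4571, -0.1382, 0.1304]
ee_rot: [3.088, 0.575, -0.0]
wrist_force: [-0.5, -0.3, 0.3]
gripper_width: 0.0871
gripper_force: 0.0
now [ 457.1 -138.2  130.4] head -68.9 w 87.1 q6 0.74 t 2.5
457,-138.5,20,111 xyz [-0.     0.     0.138] dr [0.    0.    0.002]
457,-138.5,150,111 xyz [-0.     0.    -0.024] dr [0.    0.    0.002]
```

```bash
python3 -m pendant '{"xyz":[[0,0,0.07],[0,0,0.138],[0,0,0.138],[0,0,0.138],[0,0,0.138],[0,0,0.138],[0,0,0.138],[0,0,0.06],[0,0,-0.03],[0,0,-0.03]],"dr":[[0,0,0],[0,0,0],[0,0,0],[0,0,0],[0,0,0],[0,0,0],[0,0,0],[0,0,0],[0,0,0],[0,0,0]],"grip":[0,0,0,1,1,1,1,1,1,1]}' 20; python3 plan.py 472,25,150,91.7 472,25,60,91.7 472,25,150,91.7
```

```text
t: 3.8
tcp_pos: [0.4603, -0.1397, 0.16]
ee_rot: [3.083, 0.572, 0.013]
wrist_force: [-0.5, -0.3, -0.2]
gripper_width: 0.0248
gripper_force: 0.0
now [ 460.3 -139.7  160. ] head -69.0 w 24.8 q6 0.75 t 3.8
472,25,150,91.7 xyz [ 0.087 -0.187  0.012] dr [ 0.008 -0.01   0.429]
472,25,60,91.7 xyz [ 0.087 -0.188  0.124] dr [ 0.008 -0.01   0.429]
472,25,150,91.7 xyz [ 0.087 -0.187  0.012] dr [ 0.008 -0.01   0.429]
```

```bash
cat > look.py <<'E'
import sys; from m import *
for c in sys.argv[1:]:
    im,d=snap(c); P=cloud(c,d); print(c,round(manip.state()['t'],1))
    blobs(P,0.007,0.06,(.38,.65),(-.45,-.03))
E
python3 look.py top side; python3 plan.py
```

```text
top 3.9
px 213 393 n 133 rect [array([ 576.1, -141. ]), array([39.5, 20.7]), np.float64(15.4)] z [0.0123 0.015 ]
px 218 433 n 183 rect [array([ 566.2, -235.3]), array([34.1, 33.7]), np.float64(1.6)] z [0.0175 0.0209]
px 222 477 n 122 rect [array([ 560.9, -342.6]), array([27.8, 27.5]), np.float64(56.3)] z [0.0257 0.0289]
side 3.9
px 271 329 n 170 rect [array([ 575.6, -143.7]), array([39.5, 20.9]), np.float64(15.0)] z [0.0125 0.0139]
px 287 274 n 416 rect [array([ 457.3, -139.9]), array([36.9, 36.4]), np.float64(20.0)] z [0.0276 0.0295]
px 308 346 n 302 rect [array([ 566.1, -238.9]), array([35. , 35.1]), np.float64(32.8)] z [0.0184 0.0198]
px 341 295 n 302 rect [array([ 453.9, -261.2]), array([21.7, 40.7]), np.float64(24.5)] z [0.0162 0.023 ]
px 357 372 n 290 rect [array([ 560.3, -344.3]), array([27.6, 27.6]), np.float64(12.0)] z [0.026  0.0276]
now [ 458.2 -138.7  156.2] head -69.0 w 16.9 q6 0.75 t 3.9
```

```bash
python3 -m pendant '{"xyz":[[0,0,0],[0,0,0],[0,0,0],[0,0,0],[0,0,0],[0,0,0.05],[0,0,0.1],[0,0,0.17],[0,0,0.17],[0,0,0.17]],"dr":[[0,0,0],[0,0,0],[0,0,0],[0,0,0],[0,0,0],[0,0,0],[0,0,0],[0,0,0],[0,0,0],[0,0,0]],"grip":[0.35,0.35,0.35,0.35,0.35,0.35,0.35,0.35,0.35,0.35]}' 20; python3 -m pendant '{"xyz":[[0,0,0],[0,0,0],[0,0,0],[0,0,0],[0,0,0],[0,0,-0.05],[0,0,-0.12],[0,0,-0.17],[0,0,-0.17],[0,0,-0.17]],"dr":[[0,0,0],[0,0,0],[0,0,0],[0,0,0],[0,0,0],[0,0,0],[0,0,0],[0,0,0],[0,0,0],[0,0,0]],"grip":[1,1,1,1,1,1,1,1,1,1]}' 20;  python3 plan.py 472,25,150,91.7 472,25,60,91.7 
```

```text
t: 5.15
tcp_pos: [0.4573, -0.1384, 0.0191]
ee_rot: [-3.089, -0.572, 0.0]
wrist_force: [0.4, -0.2, -0.2]
gripper_width: 0.0566
gripper_force: 0.0
t: 6.4
tcp_pos: [0.4565, -0.138, 0.1535]
ee_rot: [-3.088, -0.572, 0.001]
wrist_force: [-0.2, -0.8, -1.1]
gripper_width: 0.0358
gripper_force: 20.0
now [ 456.5 -138.   153.5] head -69.0 w 35.8 q6 0.75 t 6.4
472,25,150,91.7 xyz [ 0.091 -0.183  0.004] dr [-0.001  0.001  0.429]
472,25,60,91.7 xyz [ 0.091 -0.183  0.117] dr [-0.001  0.001  0.429]
```

```bash
python3 -m pendant '{"xyz":[[0.1,-0.206,0.003],[0.1,-0.206,0.003],[0.1,-0.206,0.003],[0.1,-0.206,0.003],[0.1,-0.206,0.06],[0.1,-0.206,0.117],[0.1,-0.206,0.117],[0.1,-0.206,0.117],[0.1,-0.206,0.117],[0.1,-0.206,0.117]],"dr":[[0,0,0.43],[0,0,0.43],[0,0,0.43],[0,0,0.43],[0,0,0.43],[0,0,0.43],[0,0,0.43],[0,0,0.43],[0,0,0.43],[0,0,0.43]],"grip":[1,1,1,1,1,1,1,0.35,0.35,0.35]}' 20; python3 plan.py 470,45,150 576,-142,150,105 576,-142,17,105
```

```text
t: 7.65
tcp_pos: [0.474, 0.044, 0.0624]
ee_rot: [3.141, 0.045, 0.005]
wrist_force: [0.2, 0.3, 0.0]
gripper_width: 0.0546
gripper_force: 0.0
now [474.   44.   62.4] head -88.4 w 54.6 q6 1.47 t 7.7
470,45,150 xyz [-0.005 -0.001 -0.109] dr [ 0.    -0.004  0.   ]
576,-142,150,105 xyz [ 0.121  0.236 -0.109] dr [ 0.001 -0.004 -0.297]
576,-142,17,105 xyz [0.121 0.236 0.057] dr [ 0.001 -0.004 -0.297]
```

```bash
python3 -m pendant '{"xyz":[[0,0,-0.06],[0,0,-0.109],[0.121,0.236,-0.109],[0.121,0.236,-0.109],[0.121,0.236,-0.109],[0.121,0.236,-0.109],[0.121,0.236,-0.06],[0.121,0.236,-0.06],[0.121,0.236,-0.06],[0.121,0.236,-0.06]],"dr":[[0,0,0],[0,0,0],[0,0,-0.297],[0,0,-0.297],[0,0,-0.297],[0,0,-0.297],[0,0,-0.297],[0,0,-0.297],[0,0,-0.297],[0,0,-0.297]],"grip":[0.35,0.35,0.4,0.4,0.4,0.4,0.4,0.4,0.4,0.4]}' 20; python3 look.py side; python3 plan.py 576,-142,17,105
```

```text
t: 8.9
tcp_pos: [0.5759, -0.1417, 0.1108]
ee_rot: [3.113, 0.411, 0.004]
wrist_force: [-0.4, -1.0, 0.2]
gripper_width: 0.0519
gripper_force: 0.0
side 8.9
px 271 329 n 170 rect [array([ 575.6, -143.5]), array([40.1, 20.8]), np.float64(16.9)] z [0.0125 0.014 ]
px 308 346 n 302 rect [array([ 566.4, -238.7]), array([35.4, 35.5]), np.float64(34.8)] z [0.0181 0.0195]
px 342 295 n 305 rect [array([ 454.1, -261.2]), array([22.1, 40.1]), np.float64(23.5)] z [0.016  0.0232]
px 357 372 n 289 rect [array([ 560.2, -344.3]), array([28.5, 26.6]), np.float64(58.3)] z [0.0261 0.0275]
now [ 575.9 -141.7  110.6] head -74.9 w 51.9 q6 0.93 t 8.9
576,-142,17,105 xyz [-0.     0.     0.117] dr [ 0.002 -0.003  0.001]
```

Descend, close (about 32 mm at 80 mm/s takes 4–5 rows), then lift.

```bash
python3 -m pendant '{"xyz":[[0,0,0.06],[0,0,0.117],[0,0,0.117],[0,0,0.117],[0,0,0.117],[0,0,0.117],[0,0,0.117],[0,0,0.117],[0,0,0.117],[0,0,0.117]],"dr":[[0,0,0],[0,0,0],[0,0,0],[0,0,0],[0,0,0],[0,0,0],[0,0,0],[0,0,0],[0,0,0],[0,0,0]],"grip":[0.4,0.4,0.4,1,1,1,1,1,1,1]}' 20; python3 plan.py 576,-142,150 518,-20,150 518,45,150,91.7 518,45,60,91.7
```

```text
t: 10.2
tcp_pos: [0.5751, -0.1418, 0.0156]
ee_rot: [3.115, 0.41, 0.0]
wrist_force: [-1.5, -0.2, 5.9]
gripper_width: 0.0195
gripper_force: 20.0
now [ 575.1 -141.8   15.6] head -75.0 w 19.5 q6 0.93 t 10.2
576,-142,150 xyz [ 0.001  0.001 -0.168] dr [ 0. -0.  0.]
518,-20,150 xyz [-0.029 -0.165 -0.168] dr [ 0. -0.  0.]
518,45,150,91.7 xyz [-0.008 -0.244 -0.168] dr [ 0.    -0.     0.296]
518,45,60,91.7 xyz [-0.008 -0.244 -0.056] dr [ 0.    -0.     0.296]
```

```bash
python3 -m pendant '{"xyz":[[0,0,-0.06],[0,0,-0.12],[0,0,-0.168],[-0.029,-0.165,-0.168],[-0.029,-0.165,-0.168],[-0.029,-0.165,-0.168],[-0.008,-0.244,-0.168],[-0.008,-0.244,-0.168],[-0.008,-0.244,-0.12],[-0.008,-0.244,-0.12]],"dr":[[0,0,0],[0,0,0],[0,0,0],[0,0,0.2],[0,0,0.296],[0,0,0.296],[0,0,0.296],[0,0,0.296],[0,0,0.296],[0,0,0.296]],"grip":[1,1,1,1,1,1,1,1,1,1]}' 20; python3 plan.py 518,45,60,91.7 518,45,150 566,-237,150,91.7 
```

```text
t: 11.45
tcp_pos: [0.5157, 0.0444, 0.1081]
ee_rot: [-3.141, -0.046, 0.01]
wrist_force: [0.3, -0.5, 0.3]
gripper_width: 0.0196
gripper_force: 20.0
now [515.7  44.4 108.1] head -88.3 w 19.6 q6 1.48 t 11.4
518,45,60,91.7 xyz [ 0.003 -0.001  0.06 ] dr [-0.     0.009 -0.   ]
518,45,150 xyz [ 0.003 -0.001 -0.052] dr [-0.     0.009  0.   ]
566,-237,150,91.7 xyz [ 0.052  0.353 -0.053] dr [-0.     0.009 -0.   ]
```

```bash
python3 -m pendant '{"xyz":[[0.003,0,0.06],[0.003,0,0.06],[0.003,0,0.06],[0.003,0,0.06],[0.003,0,0.06],[0.003,0,0],[0.003,0,-0.052],[0.003,0,-0.052],[0.003,0,-0.052],[0.003,0,-0.052]],"dr":[[0,0,0],[0,0,0],[0,0,0],[0,0,0],[0,0,0],[0,0,0],[0,0,0],[0,0,0],[0,0,0],[0,0,0]],"grip":[1,1,0.4,0.4,0.4,0.35,0.35,0.35,0.35,0.35]}' 20; python3 plan.py 540,-150,150,91.7 566,-237,100,91.7
python3 - <<'E'
from m import *
im,d=snap('side','s1.png'); cv2.imwrite('pics/s1c.png',cv2.resize(im[150:400,180:480,::-1],None,fx=2.4,fy=2.4))
E
```

```text
t: 12.7
tcp_pos: [0.5194, 0.0453, 0.1514]
ee_rot: [-3.141, -0.047, 0.004]
wrist_force: [0.1, 1.1, -0.0]
gripper_width: 0.0566
gripper_force: 0.0
now [519.4  45.3 151.4] head -88.3 w 56.6 q6 1.48 t 12.7
540,-150,150,91.7 xyz [0.018 0.245 0.002] dr [-0.     0.003 -0.   ]
566,-237,100,91.7 xyz [0.048 0.354 0.064] dr [-0.     0.003 -0.   ]
```

View pics/s1c.png

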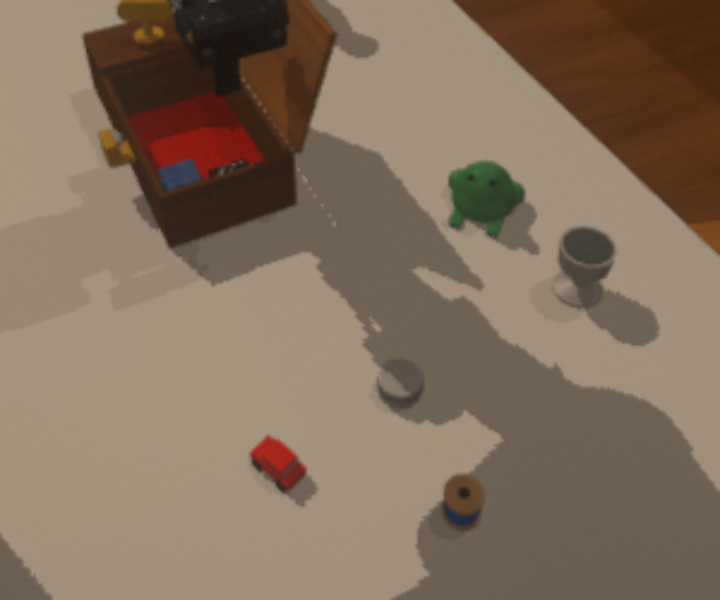

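The crop shows the ring box (180,175) and domino (228,170) both in the compartment, with the tin (400,383), car (278,463) and reel (463,502) where they were. The tin is next.

```bash
python3 -m pendant '{"xyz":[[0.018,0.245,0],[0.018,0.245,0],[0.018,0.245,0],[0.048,0.354,0.03],[0.048,0.354,0.06],[0.048,0.354,0.06],[0.048,0.354,0.06],[0.048,0.354,0.06],[0.048,0.354,0.06]],"dr":[[0,0,0],[0,0,0],[0,0,0],[0,0,0],[0,0,0],[0,0,0],[0,0,0],[0,0,0],[0,0,0]],"grip":[0.35,0.35,0.35,0.35,0.35,0.35,0.35,0.35,0.35]}' 20; python3 look.py side top; python3 plan.py 566,-237,17,91.7
```

```text
t: 13.88
tcp_pos: [0.5679, -0.2359, 0.106]
ee_rot: [3.14, 0.049, 0.003]
wrist_force: [0.2, -0.9, 0.6]
gripper_width: 0.0565
gripper_force: 0.0
side 13.9
px 308 346 n 304 rect [array([ 566.5, -239.2]), array([36.5, 34.3]), np.float64(20.8)] z [0.0181 0.0196]
px 341 295 n 301 rect [array([ 453.9, -261. ]), array([22.5, 40.4]), np.float64(24.2)] z [0.0166 0.023 ]
px 357 372 n 288 rect [array([ 560. , -344.4]), array([27.8, 27.3]), np.float64(6.8)] z [0.0261 0.0278]
top 14.0
px 264 445 n 72 rect [array([ 456.7, -263.6]), array([19.7, 33.4]), np.float64(26.4)] z [0.0205 0.0244]
now [ 567.8 -236.2  105.7] head -88.2 w 56.9 q6 1.02 t 14.0
566,-237,17,91.7 xyz [-0.002  0.001  0.111] dr [ 0.001 -0.002  0.001]
```

```bash
python3 -m pendant '{"xyz":[[0,0,0.06],[0,0,0.111],[0,0,0.111],[0,0,0.111],[0,0,0.111],[0,0,0.111],[0,0,0.111],[0,0,0.05],[0,0,-0.02],[0,0,-0.055]],"dr":[[0,0,0],[0,0,0],[0,0,0],[0,0,0],[0,0,0],[0,0,0],[0,0,0],[0,0,0],[0,0,0],[0,0,0]],"grip":[0.35,0.35,0.35,1,1,1,1,1,1,1]}' 20; python3 plan.py 540,-150,150 472,98,150 472,98,62,91.7
```

```text
t: 15.22
tcp_pos: [0.5687, -0.2375, 0.1526]
ee_rot: [3.139, 0.046, 0.007]
wrist_force: [-0.2, -0.5, -0.4]
gripper_width: 0.0351
gripper_force: 20.0
now [ 568.7 -237.5  152.6] head -88.3 w 35.1 q6 1.02 t 15.2
540,-150,150 xyz [-0.033 -0.11   0.003] dr [ 0.003 -0.005  0.   ]
472,98,150 xyz [-0.108 -0.423  0.002] dr [ 0.003 -0.005  0.   ]
472,98,62,91.7 xyz [-0.109 -0.423  0.112] dr [ 0.003 -0.005 -0.   ]
```

```bash
python3 -m pendant '{"xyz":[[-0.109,-0.423,0],[-0.109,-0.423,0],[-0.109,-0.423,0],[-0.109,-0.423,0],[-0.109,-0.423,0],[-0.109,-0.423,0],[-0.109,-0.423,0],[-0.109,-0.423,0.06],[-0.109,-0.423,0.112],[-0.109,-0.423,0.112]],"dr":[[0,0,0],[0,0,0],[0,0,0],[0,0,0],[0,0,0],[0,0,0],[0,0,0],[0,0,0],[0,0,0],[0,0,0]],"grip":[1,1,1,1,1,1,1,1,1,1]}' 20; python3 -m pendant '{"xyz":[[0,0,0],[0,0,0],[0,0,0],[0,0,0],[0,0,-0.06],[0,0,-0.112],[0,0,-0.112],[0,0,-0.112]],"dr":[[0,0,0],[0,0,0],[0,0,0],[0,0,0],[0,0,0],[0,0,0],[0,0,0],[0,0,0]],"grip":[1,0.35,0.35,0.35,0.35,0.35,0.35,0.35]}' 20; python3 look.py side top; python3 plan.py 560,-343.5,150 560,-343.5,100,91.7
```

```text
t: 16.48
tcp_pos: [0.467, 0.0979, 0.056]
ee_rot: [3.141, 0.045, -0.012]
wrist_force: [-0.8, -0.1, 0.1]
gripper_width: 0.0358
gripper_force: 20.0
t: 17.48
tcp_pos: [0.4698, 0.099, 0.1485]
ee_rot: [-3.141, -0.047, 0.0]
wrist_force: [-0.8, 0.4, -0.2]
gripper_width: 0.0565
gripper_force: 0.0
side 17.5
px 342 295 n 306 rect [array([ 454.1, -261.4]), array([21.3, 40.4]), np.float64(25.6)] z [0.0161 0.0229]
px 357 372 n 290 rect [array([ 560.5, -344.4]), array([27.7, 27.3]), np.float64(4.1)] z [0.0261 0.0276]
top 17.6
px 222 477 n 123 rect [array([ 560.7, -342.5]), array([26.5, 26.6]), np.float64(1.3)] z [0.0255 0.0286]
px 265 441 n 144 rect [array([ 455.1, -258.4]), array([20.5, 40.1]), np.float64(23.4)] z [0.0176 0.024 ]
now [469.   98.9 147.3] head -88.3 w 56.6 q6 1.58 t 17.6
560,-343.5,150 xyz [ 0.097  0.556 -0.004] dr [ 0.     0.003 -0.   ]
560,-343.5,100,91.7 xyz [0.097 0.556 0.059] dr [0.    0.003 0.   ]
```

```bash
python3 -m pendant '{"xyz":[[0.097,0.556,-0.004],[0.097,0.556,-0.004],[0.097,0.556,-0.004],[0.097,0.556,-0.004],[0.097,0.556,-0.004],[0.097,0.556,-0.004],[0.097,0.556,-0.004],[0.097,0.556,0.06],[0.097,0.556,0.06],[0.097,0.556,0.06]],"dr":[[0,0,0],[0,0,0],[0,0,0],[0,0,0],[0,0,0],[0,0,0],[0,0,0],[0,0,0],[0,0,0],[0,0,0]],"grip":[0.4,0.4,0.4,0.4,0.4,0.4,0.4,0.4,0.4,0.4]}' 20; python3 look.py side; python3 plan.py 560,-343.5,20,91.7
```

```text
t: 18.82
tcp_pos: [0.5604, -0.3424, 0.1002]
ee_rot: [-3.14, -0.047, 0.002]
wrist_force: [0.5, 0.6, 1.2]
gripper_width: 0.0524
gripper_force: 0.0
side 18.9
px 341 295 n 299 rect [array([ 454., -261.]), array([21.6, 40.4]), np.float64(22.7)] z [0.016  0.0228]
px 357 372 n 290 rect [array([ 560.2, -344.1]), array([28. , 27.6]), np.float64(25.5)] z [0.0261 0.0276]
now [ 561.4 -342.7  101.8] head -88.3 w 52.5 q6 0.87 t 18.9
560,-343.5,20,91.7 xyz [-0.002  0.001  0.102] dr [ 0.    -0.001  0.001]
```

```bash
python3 -m pendant '{"xyz":[[-0.001,0.001,0.06],[-0.001,0.001,0.102],[-0.001,0.001,0.102],[-0.001,0.001,0.102],[-0.001,0.001,0.102],[-0.001,0.001,0.102],[-0.001,0.001,0.102],[0,0,0.04],[0,0,-0.02],[0,0,-0.062]],"dr":[[0,0,0],[0,0,0],[0,0,0],[0,0,0],[0,0,0],[0,0,0],[0,0,0],[0,0,0],[0,0,0],[0,0,0]],"grip":[0.4,0.4,1,1,1,1,1,1,1,1]}' 20; python3 plan.py 518,95,150 518,95,60,91.7
```

```text
t: 20.12
tcp_pos: [0.5618, -0.3441, 0.1542]
ee_rot: [3.139, 0.046, 0.005]
wrist_force: [0.5, -0.0, -0.4]
gripper_width: 0.0276
gripper_force: 20.0
now [ 561.8 -344.1  154.2] head -88.3 w 27.6 q6 0.87 t 20.1
518,95,150 xyz [-0.039 -0.55   0.004] dr [ 0.003 -0.004  0.   ]
518,95,60,91.7 xyz [-0.039 -0.551  0.116] dr [ 0.003 -0.004 -0.   ]
```

```bash
python3 -m pendant '{"xyz":[[-0.039,-0.55,0],[-0.039,-0.55,0],[-0.039,-0.55,0],[-0.039,-0.55,0],[-0.039,-0.55,0],[-0.039,-0.55,0],[-0.039,-0.55,0],[-0.039,-0.55,0],[-0.039,-0.55,0.06],[-0.039,-0.55,0.116]],"dr":[[0,0,0],[0,0,0],[0,0,0],[0,0,0],[0,0,0],[0,0,0],[0,0,0],[0,0,0],[0,0,0],[0,0,0]],"grip":[1,1,1,1,1,1,1,1,1,1]}' 20; python3 -m pendant '{"xyz":[[0,0,0],[0,0,0],[0,0,0],[0,0,0],[0,0,-0.06],[0,0,-0.112],[0,0,-0.112],[0,0,-0.112]],"dr":[[0,0,0],[0,0,0],[0,0,0],[0,0,0],[0,0,0],[0,0,0],[0,0,0],[0,0,0]],"grip":[1,0.5,0.5,0.5,0.4,0.4,0.4,0.4]}' 20; python3 look.py side top; python3 plan.py 454,-260,150,40 454,-260,100,23.5
```

```text
t: 21.38
tcp_pos: [0.5178, 0.0948, 0.0578]
ee_rot: [3.141, 0.047, 0.005]
wrist_force: [-0.4, -1.0, -0.6]
gripper_width: 0.0273
gripper_force: 20.0
t: 22.38
tcp_pos: [0.5166, 0.0956, 0.1474]
ee_rot: [-3.141, -0.047, -0.001]
wrist_force: [-0.4, 0.3, 0.2]
gripper_width: 0.0525
gripper_force: 0.0
side 22.4
px 341 295 n 301 rect [array([ 453.9, -261.1]), array([21.5, 41. ]), np.float64(25.7)] z [0.0161 0.0231]
top 22.5
px 265 441 n 146 rect [array([ 453.2, -259.1]), array([24.5, 39.4]), np.float64(24.7)] z [0.0167 0.0236]
now [515.6  95.5 145.9] head -88.3 w 51.9 q6 1.57 t 22.5
454,-260,150,40 xyz [-0.09   0.442 -0.005] dr [1.000e-03 3.000e-03 1.149e+00]
454,-260,100,23.5 xyz [-0.09   0.442  0.058] dr [0.002 0.002 1.516]
```

```bash
python3 -m pendant '{"xyz":[[-0.09,0.442,-0.005],[-0.09,0.442,-0.005],[-0.09,0.442,-0.005],[-0.09,0.442,-0.005],[-0.09,0.442,-0.005],[-0.09,0.442,-0.005],[-0.09,0.442,-0.005],[-0.09,0.442,-0.005],[-0.09,0.442,-0.005]],"dr":[[0,0,0],[0,0,0.2],[0,0,0.4],[0,0,0.6],[0,0,0.75],[0,0,0.75],[0,0,0.75],[0,0,0.75],[0,0,0.75]],"grip":[0.4,0.4,0.4,0.4,0.4,0.4,0.4,0.4,0.4]}' 20; python3 plan.py  454,-260,100,23.5
```

```text
t: 23.6
tcp_pos: [0.4551, -0.2585, 0.1505]
ee_rot: [-3.019, 0.865, 0.002]
wrist_force: [0.2, 0.6, 0.9]
gripper_width: 0.0522
gripper_force: 0.0
now [ 455.1 -258.5  150.5] head -122.0 w 52.2 q6 1.46 t 23.6
454,-260,100,23.5 xyz [-0.     0.002  0.063] dr [-0.     0.002  0.768]
```

```bash
python3 -m pendant '{"xyz":[[0,0.002,0.063],[0,0.002,0.063],[0,0.002,0.063],[0,0.002,0.063],[0,0.002,0.063],[0,0.002,0.063]],"dr":[[0,0,0.768],[0,0,0.768],[0,0,0.768],[0,0,0.768],[0,0,0.768],[0,0,0.768]],"grip":[0.4,0.4,0.4,0.4,0.4,0.4]}' 20; python3 look.py side; python3 plan.py  454,-260,18,23.5
```

```text
t: 24.35
tcp_pos: [0.4545, -0.2606, 0.1007]
ee_rot: [-2.627, 1.722, 0.0]
wrist_force: [-0.3, 0.3, -0.2]
gripper_width: 0.0525
gripper_force: 0.0
side 24.4
px 341 295 n 303 rect [array([ 453.9, -261.1]), array([22.2, 40.4]), np.float64(23.6)] z [0.0164 0.0231]
now [ 454.5 -260.8  100.8] head -156.5 w 51.9 q6 2.06 t 24.4
454,-260,18,23.5 xyz [-0.001  0.     0.103] dr [-0. -0. -0.]
```

```bash
python3 -m pendant '{"xyz":[[0,0,0.05],[0,0,0.103],[0,0,0.103],[0,0,0.103],[0,0,0.103],[0,0,0.103],[0,0,0.103],[0,0,0.103],[0,0,0.04],[0,0,-0.02]],"dr":[[0,0,0],[0,0,0],[0,0,0],[0,0,0],[0,0,0],[0,0,0],[0,0,0],[0,0,0],[0,0,0],[0,0,0]],"grip":[0.4,0.4,1,1,1,1,1,1,1,1]}' 20; python3 plan.py  475,-30,150,-122,1 475,140,150,-122,1
```

```text
t: 25.65
tcp_pos: [0.4538, -0.2611, 0.1176]
ee_rot: [-2.625, 1.725, 0.002]
wrist_force: [0.1, -0.3, -0.4]
gripper_width: 0.0199
gripper_force: 20.0
now [ 453.8 -261.1  117.6] head -156.6 w 19.9 q6 2.06 t 25.6
475,-30,150,-122,1 xyz [-0.255 -0.139 -0.04 ] dr [ 0.     0.002 -0.769]
475,140,150,-122,1 xyz [-0.45  -0.223 -0.04 ] dr [ 0.     0.002 -0.769]
```

```bash
python3 -m pendant '{"xyz":[[0,0,-0.04],[-0.255,-0.139,-0.04],[-0.255,-0.139,-0.04],[-0.255,-0.139,-0.04],[-0.255,-0.139,-0.04],[-0.255,-0.139,-0.04],[-0.255,-0.139,-0.04]],"dr":[[0,0,0],[0,0,-0.2],[0,0,-0.4],[0,0,-0.6],[0,0,-0.769],[0,0,-0.769],[0,0,-0.769]],"grip":[1,1,1,1,1,1,1]}' 20; python3 plan.py  475,140,150,91.7 475,140,72,91.7
```

```text
t: 26.52
tcp_pos: [0.4754, -0.0303, 0.1489]
ee_rot: [3.019, -0.867, 0.001]
wrist_force: [-0.2, 0.3, -0.3]
gripper_width: 0.0193
gripper_force: 20.0
now [475.4 -30.3 148.9] head -122.0 w 19.3 q6 1.9 t 26.5
475,140,150,91.7 xyz [-0.113 -0.18  -0.001] dr [ 0.001 -0.001 -0.75 ]
475,140,72,91.7 xyz [-0.113 -0.18   0.096] dr [ 0.001 -0.001 -0.75 ]
```

```bash
python3 -m pendant '{"xyz":[[-0.113,-0.18,0],[-0.113,-0.18,0],[-0.113,-0.18,0],[-0.113,-0.18,0],[-0.113,-0.18,0],[-0.113,-0.18,0.05],[-0.113,-0.18,0.096],[-0.113,-0.18,0.096],[-0.113,-0.18,0.096]],"dr":[[0,0,-0.2],[0,0,-0.4],[0,0,-0.6],[0,0,-0.75],[0,0,-0.75],[0,0,-0.75],[0,0,-0.75],[0,0,-0.75],[0,0,-0.75]],"grip":[1,1,1,1,1,1,1,1,1]}' 20; python3 -m pendant '{"xyz":[[0,0,0],[0,0,0],[0,0,0],[0,0,-0.06],[0,0,-0.12],[0,0,-0.17],[0,0,-0.17]],"dr":[[0,0,0],[0,0,0],[0,0,0],[0,0,0],[0,0,0],[0,0,0],[0,0,0]],"grip":[0.7,0.7,0.7,0.7,0.7,1,1]}' 20
python3 plan.py
python3 - <<'E'
from m import *
im,d=snap('side','s2.png'); P=cloud('side',d); np.save('side2.npy',P)
cv2.imwrite('pics/s2c.png',cv2.resize(im[100:300,180:440,::-1],None,fx=3,fy=3))
E
```

```text
t: 27.65
tcp_pos: [0.4761, 0.1392, 0.0732]
ee_rot: [-3.141, -0.043, -0.002]
wrist_force: [-0.2, -0.2, -0.1]
gripper_width: 0.0195
gripper_force: 20.0
t: 28.52
tcp_pos: [0.4776, 0.1405, 0.2124]
ee_rot: [-3.14, -0.048, -0.013]
wrist_force: [-0.0, -0.9, -0.4]
gripper_width: 0.0131
gripper_force: 0.0
now [477.6 140.5 212.4] head -88.2 w 13.1 q6 1.67 t 28.5
```

View pics/s2c.png

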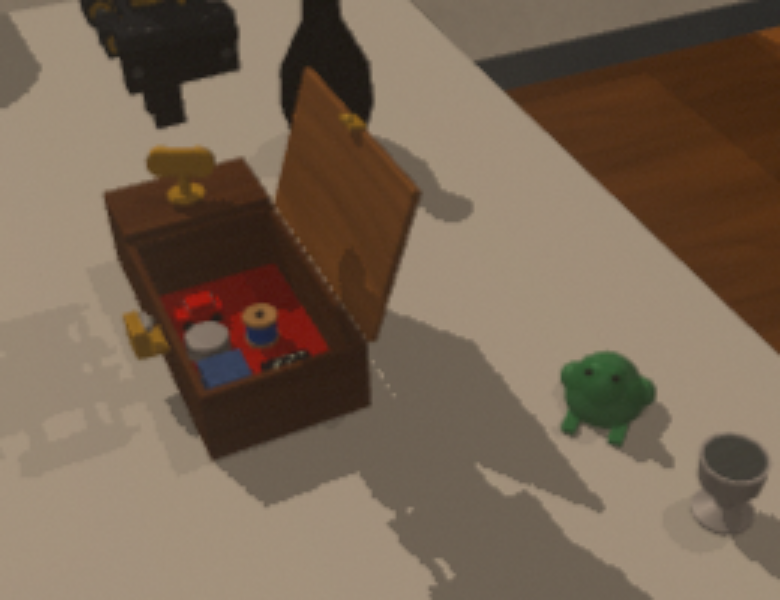

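All five keepsakes lie in the compartment: car (200,305), reel (260,322), tin (207,338), ring box (222,368) and domino (285,360). The lid stands open at about (345,200). Next I measure the lid plane and the hinge.

```bash
python3 - <<'E'
from m import *
P=np.load('side2.npy')
m=(P[...,0]>.55)&(P[...,0]<.65)&(P[...,2]>.085)&(P[...,2]<.185)&(P[...,1]>-.02)&(P[...,1]<.185)
Q=P[m]; a=np.linalg.lstsq(np.c_[Q[:,1],Q[:,2]-.065,np.ones(len(Q))],Q[:,0],rcond=None)[0]; print('side inner plane x=ay+b(z-.065)+c',a,len(Q),'x at y=.09:',a[0]*.09+a[2],'theta',np.pi/2+np.arctan(a[1]),'zmax',P[(P[...,0]>.56)&(P[...,0]<.65)&(P[...,1]>.0)&(P[...,1]<.18)][:,2].max())
im,d=snap('top'); P=cloud('top',d)
m=(P[...,0]>.5)&(P[...,0]<.65)&(P[...,2]>.17)&(P[...,2]<.2)&(P[...,1]>-.03)&(P[...,1]<.2)
Q=P[m]; print('top edge',len(Q),np.percentile(Q,[5,50,95],axis=0) if len(Q) else '')
m=(P[...,2]>.06)&(P[...,2]<.08)&(P[...,0]>.4)&(P[...,0]<.6)&(P[...,1]>.2)&(P[...,1]<.3)
Q=P[m]; print('block',np.percentile(Q,[1,50,99],axis=0))
blobs(P,.095,.14,(.4,.56),(.15,.32),15)
E
python3 plan.py 478,92,260,91.7 655,92,260,91.7
```

```text
side inner plane x=ay+b(z-.065)+c [-0.0398  0.3201  0.5713] 1846 x at y=.09: 0.5677366744046761 theta 1.880548608411922 zmax 0.19764503398521333
top edge 640 [[0.6003 0.0039 0.172 ]
 [0.6073 0.0944 0.1864]
 [0.6147 0.1849 0.1926]]
block [[0.5007 0.2007 0.0682]
 [0.5351 0.2374 0.0731]
 [0.5619 0.2679 0.0787]]
px 236 236 n 61 rect [array([512.5, 223.9]), array([10., 25.]), np.float64(64.8)] z [0.1162 0.1213]
now [475.1 140.1 208.2] head -88.3 w 5.7 q6 1.67 t 28.6
478,92,260,91.7 xyz [ 0.002  0.06  -0.065] dr [-0.    -0.001  0.001]
655,92,260,91.7 xyz [ 0.223  0.067 -0.065] dr [-0.    -0.001  0.001]
```

```bash
python3 -m pendant '{"xyz":[[0.002,0.06,-0.08],[0.002,0.06,-0.08],[0.115,0.062,-0.08],[0.225,0.067,-0.08],[0.225,0.067,-0.08],[0.225,0.067,-0.08],[0.225,0.067,-0.01],[0.225,0.067,0.056],[0.225,0.067,0.056],[0.225,0.067,0.056]],"dr":[[0,0,0],[0,0,0],[0,0,0],[0,0,0],[0,0,0],[0,0,0],[0,0,0],[0,0,0],[0,0,0],[0,0,0]],"grip":[1,1,1,1,1,1,1,1,1,1]}' 20; python3 plan.py 630,92,166 612,92,166 600,92,166 585,92,168 565,92,175 546,92,177 531,92,171 518,92,163
```

```text
t: 29.88
tcp_pos: [0.6569, 0.0921, 0.165]
ee_rot: [-3.141, -0.048, -0.003]
wrist_force: [-0.3, 0.3, 0.9]
gripper_width: 0.0006
gripper_force: 0.0
now [656.9  92.1 165. ] head -88.3 w 0.6 q6 1.56 t 29.9
630,92,166 xyz [-0.034 -0.001 -0.001] dr [-0.    -0.002 -0.   ]
612,92,166 xyz [-0.056 -0.002 -0.001] dr [-0.    -0.002 -0.   ]
600,92,166 xyz [-0.071 -0.002 -0.001] dr [-0.    -0.002 -0.   ]
585,92,168 xyz [-0.09  -0.003 -0.004] dr [-0.    -0.002 -0.   ]
565,92,175 xyz [-0.115 -0.003 -0.013] dr [-0.    -0.002 -0.   ]
546,92,177 xyz [-0.139 -0.004 -0.015] dr [-0.    -0.002 -0.   ]
531,92,171 xyz [-0.157 -0.005 -0.008] dr [-0.    -0.002 -0.   ]
518,92,163 xyz [-0.174 -0.005  0.002] dr [-0.    -0.002 -0.   ]
```

```bash
python3 -m pendant '{"xyz":[[-0.034,-0.001,0],[-0.056,-0.002,0],[-0.071,-0.002,0],[-0.09,-0.003,-0.004],[-0.103,-0.003,-0.009],[-0.115,-0.003,-0.013],[-0.127,-0.004,-0.015],[-0.139,-0.004,-0.015],[-0.157,-0.005,-0.008],[-0.174,-0.005,0.002]],"dr":[[0,0,0],[0,0,0],[0,0,0],[0,0,0],[0,0,0],[0,0,0],[0,0,0],[0,0,0],[0,0,0],[0,0,0]],"grip":[1,1,1,1,1,1,1,1,1,1]}' 20; python3 plan.py 506,92,153 495,92,142 486,92,129 479,92,115 475,92,105 473,92,95 455,92,96 455,92,84 455,92,78
python3 - <<'E'
from m import *
im,d=snap('side','s3.png'); cv2.imwrite('pics/s3c.png',cv2.resize(im[80:280,180:440,::-1],None,fx=3,fy=3))
E
```

```text
t: 31.12
tcp_pos: [0.5167, 0.0916, 0.1615]
ee_rot: [3.141, 0.048, 0.0]
wrist_force: [1.3, 0.4, 0.0]
gripper_width: 0.0005
gripper_force: 0.4
now [516.7  91.6 161.5] head -88.3 w 0.5 q6 1.57 t 31.1
506,92,153 xyz [-0.013 -0.001  0.011] dr [ 0. -0.  0.]
495,92,142 xyz [-0.027 -0.001  0.024] dr [ 0. -0.  0.]
486,92,129 xyz [-0.038 -0.002  0.041] dr [ 0. -0.  0.]
479,92,115 xyz [-0.047 -0.002  0.058] dr [ 0. -0.  0.]
475,92,105 xyz [-0.052 -0.002  0.071] dr [ 0. -0.  0.]
473,92,95 xyz [-0.055 -0.002  0.083] dr [ 0. -0.  0.]
455,92,96 xyz [-0.077 -0.003  0.082] dr [ 0. -0.  0.]
455,92,84 xyz [-0.077 -0.003  0.097] dr [ 0. -0.  0.]
455,92,78 xyz [-0.077 -0.003  0.104] dr [ 0. -0.  0.]
```

View pics/s3c.png

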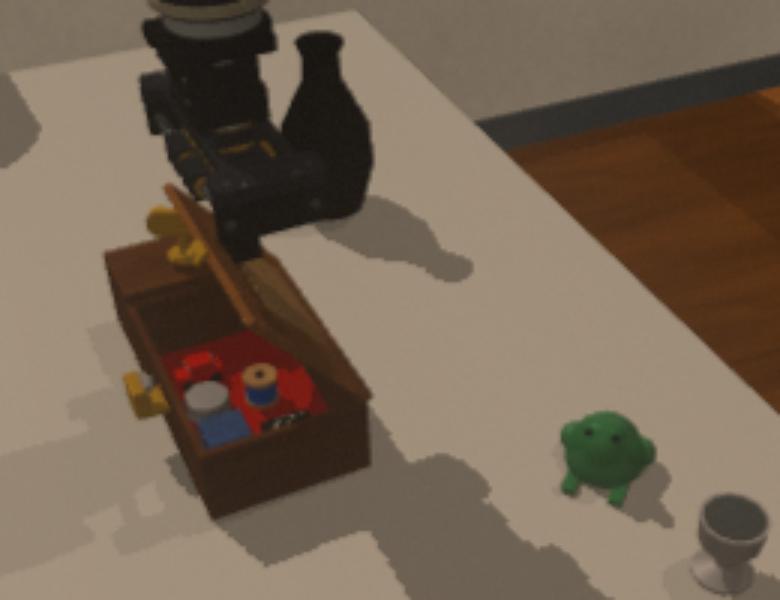

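The lid is half shut and follows the finger at (250,250). The keepsakes are still inside, so I carry on.

```bash
python3 -m pendant '{"xyz":[[-0.013,0,0.011],[-0.027,0,0.024],[-0.038,0,0.041],[-0.047,0,0.058],[-0.052,0,0.071],[-0.055,0,0.08],[-0.077,0,0.08],[-0.077,0,0.089],[-0.077,0,0.095],[-0.077,0,0.1]],"dr":[[0,0,0],[0,0,0],[0,0,0],[0,0,0],[0,0,0],[0,0,0],[0,0,0],[0,0,0],[0,0,0],[0,0,0]],"grip":[1,1,1,1,1,1,1,1,1,1]}' 20; python3 plan.py 455,92,84
```

```text
t: 32.42
tcp_pos: [0.4568, 0.0898, 0.0833]
ee_rot: [3.141, 0.048, 0.001]
wrist_force: [-15.0, -0.3, 40.3]
gripper_width: 0.0005
gripper_force: 20.2
now [456.8  89.8  83.3] head -88.3 w 0.5 q6 1.56 t 32.4
455,92,84 xyz [-0.002 -0.003 -0.001] dr [ 0.    -0.001  0.   ]
```

```bash
python3 -m pendant '{"xyz":[[0,0,-0.06],[0,0,-0.12],[-0.1,0.05,-0.14],[-0.1,0.05,-0.14],[-0.1,0.05,-0.14],[-0.1,0.05,-0.14],[-0.1,0.05,-0.14],[-0.1,0.05,-0.14]],"dr":[[0,0,0],[0,0,0],[0,0,-0.2],[0,0,-0.4],[0,0,-0.6],[0,0,-0.8],[0,0,-1],[0,0,-1]],"grip":[1,1,1,1,1,1,1,1]}' 20; python3 - <<'E'
from m import *
im,d=snap('side','s4.png'); P=cloud('side',d)
cv2.imwrite('pics/s4c.png',cv2.resize(im[100:260,180:400,::-1],None,fx=3.4,fy=3.4))
im,d=snap('top'); T=cloud('top',d)
for P in(P,T):
    m=(P[...,0]>.45)&(P[...,0]<.555)&(P[...,1]>.0)&(P[...,1]<.18)&(P[...,2]>.04)&(P[...,2]<.11)
    Q=P[m]; print(len(Q),np.linalg.lstsq(np.c_[Q[:,0]-.5,Q[:,1]-.09,np.ones(len(Q))],Q[:,2],rcond=None)[0])
blobs(T,.095,.14,(.4,.56),(.15,.32),15)
blobs(P,.095,.14,(.4,.56),(.15,.32),15)
E
python3 plan.py
```

```text
t: 33.42
tcp_pos: [0.3773, 0.0473, 0.1933]
ee_rot: [2.885, 1.244, 0.0]
wrist_force: [-0.0, -0.3, -0.1]
gripper_width: 0.0006
gripper_force: 0.0
2125 [0.0029 0.0011 0.074 ]
3514 [0.0031 0.0005 0.0732]
px 242 233 n 141 rect [array([498.2, 230.7]), array([ 9.9, 56.9]), np.float64(65.2)] z [0.1166 0.1203]
px 242 233 n 141 rect [array([498.2, 230.7]), array([ 9.9, 56.9]), np.float64(65.2)] z [0.1166 0.1203]
now [377.2  47.3 193.4] head -43.4 w 0.2 q6 0.67 t 33.5
```

View pics/s4c.png

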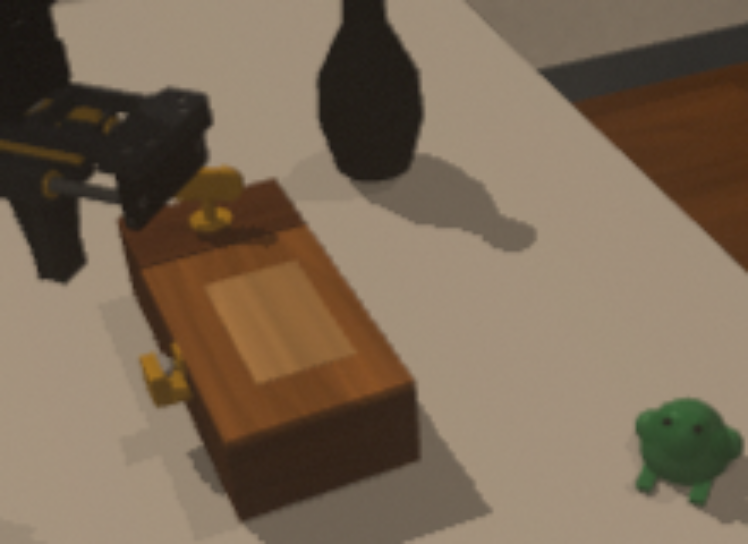

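The lid is flat at 73–74 mm with a slope of 0.003, so it is shut. The key is at (498,231) with its thickness along 65°, which makes the angle about 0.47 rad, so about 214° remain to wind.

```bash
python3 plan.py 498,230.7,190,1.5,1
```

```text
now [377.2  47.3 193.4] head -43.4 w 0.2 q6 0.67 t 33.5
498,230.7,190,1.5,1 xyz [ 0.27  -0.048  0.004] dr [-0.     0.    -0.999]
```

```bash
python3 -m pendant '{"xyz":[[0.27,-0.048,0.004],[0.27,-0.048,0.004],[0.27,-0.048,0.004],[0.27,-0.048,0.004],[0.27,-0.048,0.004],[0.27,-0.048,0.004]],"dr":[[0,0,-0.2],[0,0,-0.4],[0,0,-0.6],[0,0,-0.8],[0,0,-1],[0,0,-1]],"grip":[0.55,0.55,0.55,0.55,0.55,0.55]}' 20;python3 -m pendant '{"xyz":[[0,0,0],[0,0,0],[0,0,0],[0,0,0],[0,0,0]],"dr":[[0,0,-0.2],[0,0,-0.4],[0,0,-0.6],[0,0,-0.8],[0,0,-1]],"grip":[0.55,0.55,0.55,0.55,0.55]}' 20; python3 plan.py 498,230.7,190,65,1
```

```text
t: 34.28
tcp_pos: [0.497, 0.2314, 0.1896]
ee_rot: [-2.19, -2.252, 0.002]
wrist_force: [0.9, -0.7, 0.1]
gripper_width: 0.0385
gripper_force: 0.0
t: 34.9
tcp_pos: [0.497, 0.2305, 0.1904]
ee_rot: [1.16, 2.92, 0.0]
wrist_force: [-0.9, -1.0, 1.1]
gripper_width: 0.039
gripper_force: 0.0
now [497.  230.5 190.4] head 46.7 w 39.0 q6 -0.52 t 34.9
498,230.7,190,65,1 xyz [-0.001  0.001  0.   ] dr [ 0.     0.    -0.407]
```

```bash
python3 -m pendant '{"xyz":[[-0.001,0.001,0],[-0.001,0.001,0],[-0.001,0.001,0.06],[-0.001,0.001,0.115],[-0.001,0.001,0.115],[-0.001,0.001,0.115],[-0.001,0.001,0.115],[-0.001,0.001,0.115],[-0.001,0.001,0.115],[-0.001,0.001,0.115]],"dr":[[0,0,-0.2],[0,0,-0.407],[0,0,-0.407],[0,0,-0.407],[0,0,-0.407],[0,0,-0.407],[0,0,-0.407],[0,0,-0.407],[0,0,-0.407],[0,0,-0.407]],"grip":[0.55,0.55,0.55,0.55,0.55,1,1,1,1,1]}' 40; python3 plan.py 498,230.7,98,20,1
```

```text
t: 36.15
tcp_pos: [0.4983, 0.2296, 0.0997]
ee_rot: [0.678, 3.067, -0.004]
wrist_force: [-4.0, -7.3, 8.0]
gripper_width: 0.0095
gripper_force: 40.0
now [498.3 229.6  99.7] head 65.1 w 9.5 q6 -0.84 t 36.1
498,230.7,98,20,1 xyz [0.001 0.001 0.002] dr [-0.003  0.003  1.001]
```

```bash
python3 -m pendant '{"xyz":[[0,0,0],[0,0,0],[0,0,0],[0,0,0],[0,0,0],[0,0,0]],"dr":[[0,0,0.2],[0,0,0.4],[0,0,0.6],[0,0,0.8],[0,0,1],[0,0,1]],"grip":[1,1,1,1,1,1]}' 40; python3 plan.py
```

```text
t: 36.9
tcp_pos: [0.4981, 0.2294, 0.0997]
ee_rot: [1.802, 2.572, -0.005]
wrist_force: [-5.3, -7.7, 9.2]
gripper_width: 0.0097
gripper_force: 40.0
now [498.1 229.4  99.7] head 20.0 w 9.7 q6 -0.06 t 36.9
```

```bash
python3 -m pendant '{"xyz":[[0,0,0],[0,0,0],[0,0,0],[0,0,0],[0,0,0],[0,0,0]],"dr":[[0,0,0.2],[0,0,0.4],[0,0,0.6],[0,0,0.8],[0,0,1],[0,0,1]],"grip":[1,1,1,1,1,1]}' 40; python3 plan.py
```

```text
t: 37.65
tcp_pos: [0.4978, 0.2293, 0.0997]
ee_rot: [2.648, 1.686, -0.005]
wrist_force: [-6.2, -8.3, 8.9]
gripper_width: 0.0098
gripper_force: 40.0
now [497.8 229.3  99.7] head -25.0 w 9.8 q6 0.73 t 37.6
```

```bash
python3 -m pendant '{"xyz":[[0,0,0],[0,0,0],[0,0,0],[0,0,0],[0,0,0],[0,0,0]],"dr":[[0,0,0.2],[0,0,0.4],[0,0,0.6],[0,0,0.8],[0,0,0.8],[0,0,0.8]],"grip":[1,1,1,1,1,1]}' 40; python3 plan.py; python3 -c "
from bench import manip;s=manip.state();print(s['moment'],s['wrist_force'])"
```

```text
t: 38.4
tcp_pos: [0.4976, 0.2295, 0.0997]
ee_rot: [3.039, 0.787, -0.004]
wrist_force: [-6.8, -7.8, 11.2]
gripper_width: 0.0093
gripper_force: 40.0
now [497.6 229.5  99.7] head -60.9 w 9.3 q6 1.35 t 38.4
[-1.34476709  1.19059642 -0.03437636] [-6.76375851 -7.78096115 11.22247372]
```

Release, lift and check the key's direction.

```bash
python3 -m pendant '{"xyz":[[0,0,0],[0,0,0],[0,0,0],[0,0,-0.06],[0,0,-0.115],[0,0,-0.115],[-0.1,0.1,-0.115],[-0.15,0.13,-0.115],[-0.15,0.13,-0.115]],"dr":[[0,0,0],[0,0,0],[0,0,0],[0,0,0],[0,0,-0.2],[0,0,-0.4],[0,0,-0.6],[0,0,-0.8],[0,0,-1]],"grip":[0.5,0.5,0.5,0.5,0.5,0.5,0.5,0.5,0.5]}' 40; python3 - <<'E'
from m import *
for c in('top','side'):
    im,d=snap(c); P=cloud(c,d); blobs(P,.095,.14,(.46,.545),(.19,.27),15)
E
python3 plan.py 498,230.7,190,29,1
```

```text
t: 39.52
tcp_pos: [0.4426, 0.0801, 0.1901]
ee_rot: [2.504, 1.897, -0.001]
wrist_force: [-0.6, 0.6, 0.9]
gripper_width: 0.0433
gripper_force: 0.0
px 243 233 n 154 rect [array([497.5, 231.3]), array([57.1, 11.3]), np.float64(28.1)] z [0.1171 0.1204]
px 150 244 n 75 rect [array([510.7, 234.8]), array([31.2,  9.7]), np.float64(33.4)] z [0.1084 0.1191]
px 156 233 n 51 rect [array([479.1, 219.1]), array([16. , 11.7]), np.float64(26.7)] z [0.1097 0.1183]
now [442.8  79.7 190.2] head -16.0 w 43.5 q6 0.28 t 39.6
498,230.7,190,29,1 xyz [0.2   0.014 0.   ] dr [-0.     0.001 -0.999]
```

```bash
python3 -m pendant '{"xyz":[[0.2,0.014,0],[0.2,0.014,0],[0.2,0.014,0],[0.2,0.014,0],[0.2,0.014,0],[0.2,0.014,0]],"dr":[[0,0,-0.2],[0,0,-0.4],[0,0,-0.6],[0,0,-0.8],[0,0,-1],[0,0,-1]],"grip":[0.55,0.55,0.55,0.55,0.55,0.55]}' 40;python3 -m pendant '{"xyz":[[0,0,0],[0,0,0],[0,0,0],[0,0,0],[0,0,0],[0,0,0]],"dr":[[0,0,-0.2],[0,0,-0.4],[0,0,-0.6],[0,0,-0.8],[0,0,-1],[0,0,-1]],"grip":[0.55,0.55,0.55,0.55,0.55,0.55]}' 40; python3 plan.py 498,230.7,190,118.7,1
```

```text
t: 40.38
tcp_pos: [0.4985, 0.2337, 0.1901]
ee_rot: [-1.596, -2.706, -0.0]
wrist_force: [0.3, -0.2, 0.2]
gripper_width: 0.039
gripper_force: 0.0
t: 41.12
tcp_pos: [0.4986, 0.233, 0.1903]
ee_rot: [0.444, 3.11, 0.0]
wrist_force: [1.1, 0.4, -0.4]
gripper_width: 0.0392
gripper_force: 0.0
now [498.6 233.  190.3] head 73.8 w 39.2 q6 -0.99 t 41.1
498,230.7,190,118.7,1 xyz [-0.    -0.003  0.   ] dr [ 0.     0.    -0.999]
```

```bash
python3 -m pendant '{"xyz":[[0,-0.003,0],[0,-0.003,0],[0,-0.003,0],[0,-0.003,0],[0,-0.003,0],[0,-0.003,0]],"dr":[[0,0,-0.2],[0,0,-0.4],[0,0,-0.6],[0,0,-0.8],[0,0,-1],[0,0,-1]],"grip":[0.55,0.55,0.55,0.55,0.55,0.55]}' 40;python3 -m pendant '{"xyz":[[0,0,0.06],[0,0,0.115],[0,0,0.115],[0,0,0.115],[0,0,0.115],[0,0,0.115],[0,0,0.115],[0,0,0.115],[0,0,0.115]],"dr":[[0,0,0],[0,0,0],[0,0,0],[0,0,0],[0,0,0],[0,0,0],[0,0,0],[0,0,0],[0,0,0]],"grip":[0.55,0.55,0.55,0.55,1,1,1,1,1]}' 40; python3 plan.py
```

```text
t: 41.88
tcp_pos: [0.4979, 0.2305, 0.1904]
ee_rot: [-0.779, 3.043, 0.0]
wrist_force: [0.2, -0.1, 0.3]
gripper_width: 0.0393
gripper_force: 0.0
t: 43.0
tcp_pos: [0.4984, 0.23, 0.0989]
ee_rot: [-0.788, 3.04, -0.001]
wrist_force: [0.6, -3.1, 3.9]
gripper_width: 0.0096
gripper_force: 40.0
now [498.4 230.   98.9] head 119.0 w 9.6 q6 -1.79 t 43.0
```

```bash
python3 -m pendant '{"xyz":[[0,0,0],[0,0,0],[0,0,0],[0,0,0],[0,0,0],[0,0,0]],"dr":[[0,0,0.2],[0,0,0.4],[0,0,0.6],[0,0,0.8],[0,0,1],[0,0,1]],"grip":[1,1,1,1,1,1]}' 40; python3 plan.py; python3 -c "
from bench import manip;s=manip.state();print(s['moment'],s['effort'])"
```

```text
t: 43.75
tcp_pos: [0.4985, 0.2295, 0.0989]
ee_rot: [0.435, 3.11, -0.002]
wrist_force: [1.0, -6.1, 4.7]
gripper_width: 0.0095
gripper_force: 40.0
now [498.5 229.5  98.9] head 74.1 w 9.5 q6 -1.0 t 43.8
[-0.84361875 -0.27827552 -0.08016196] [  2.81482525 -40.77795982 -32.84598827   1.56010754  -0.22668294
   0.75303499]
```

```bash
python3 -m pendant '{"xyz":[[0,0,0],[0,0,0],[0,0,0],[0,0,0],[0,0,0],[0,0,0]],"dr":[[0,0,0.2],[0,0,0.4],[0,0,0.6],[0,0,0.8],[0,0,0.9],[0,0,0.9]],"grip":[1,1,1,1,1,1]}' 40; python3 plan.py; python3 -c "
from bench import manip;s=manip.state();print(s['moment'],s['effort'])"
```

```text
t: 44.5
tcp_pos: [0.4982, 0.2292, 0.0989]
ee_rot: [1.483, 2.768, -0.002]
wrist_force: [-0.1, -6.6, 4.9]
gripper_width: 0.0098
gripper_force: 40.0
now [498.2 229.2  98.9] head 33.6 w 9.8 q6 -0.3 t 44.5
[-1.13213285 -0.07566964  0.01782747] [  3.27170961 -40.43838501 -33.14819813   1.9344344   -0.69433093
   0.31408874]
```

```bash
python3 -m pendant '{"xyz":[[0,0,0],[0,0,0],[0,0,0],[0,0,0]],"dr":[[0,0,0.05],[0,0,0.1],[0,0,0.1],[0,0,0.1]],"grip":[1,1,1,1]}' 40; python3 plan.py; python3 -c "
from bench import manip;s=manip.state();print(s['moment'],s['effort'])"
```

```text
t: 45.0
tcp_pos: [0.4982, 0.2292, 0.0989]
ee_rot: [1.587, 2.709, -0.003]
wrist_force: [-0.9, -6.0, 5.6]
gripper_width: 0.0096
gripper_force: 40.0
now [498.2 229.2  98.9] head 29.3 w 9.6 q6 -0.22 t 45.0
[-1.17011551 -0.0133335   0.54713183] [  2.67589867 -40.43785572 -33.16366911   2.19125301  -0.71334707
   0.56390332]
```

The moment about the key axis rose to 0.55 N m, so the stop is reached. Release, withdraw and verify.

```bash
python3 -m pendant '{"xyz":[[0,0,0],[0,0,0],[0,0,0],[0,0,-0.06],[0,0,-0.12],[0,0,-0.15],[0,0,-0.15]],"dr":[[0,0,0],[0,0,0],[0,0,0],[0,0,0],[0,0,0],[0,0,0],[0,0,0]],"grip":[0.5,0.5,0.5,0.5,0.5,0.5,0.5]}' 40; python3 plan.py 330,120,215
```

```text
t: 45.88
tcp_pos: [0.4992, 0.231, 0.2207]
ee_rot: [1.591, 2.705, 0.006]
wrist_force: [-0.6, 0.3, -0.2]
gripper_width: 0.0435
gripper_force: 0.0
now [499.2 231.  220.7] head 29.1 w 43.5 q6 -0.22 t 45.9
330,120,215 xyz [-0.018 -0.252  0.006] dr [ 0.006  0.001 -0.   ]
```

```bash
python3 -m pendant '{"xyz":[[-0.018,-0.252,0],[-0.018,-0.252,0],[-0.018,-0.252,0],[-0.018,-0.252,0],[-0.018,-0.252,0],[-0.018,-0.252,0]],"dr":[[0,0,0],[0,0,0],[0,0,0],[0,0,0],[0,0,0],[0,0,0]],"grip":[0.5,0.5,0.5,0.5,0.5,0.5]}' 40; python3 - <<'E'
from m import *
for c in('top','side'):
    im,d=snap(c,c+'5.png'); P=cloud(c,d); blobs(P,.095,.14,(.46,.545),(.19,.27),15)
    m=(P[...,0]>.45)&(P[...,0]<.555)&(P[...,1]>.0)&(P[...,1]<.18)&(P[...,2]>.04)&(P[...,2]<.11)
    Q=P[m]; print('lid',np.linalg.lstsq(np.c_[Q[:,0]-.5,Q[:,1]-.09,np.ones(len(Q))],Q[:,2],rcond=None)[0])
E
```

```text
t: 46.62
tcp_pos: [0.3289, 0.1201, 0.2178]
ee_rot: [-1.593, -2.707, 0.0]
wrist_force: [0.3, 0.5, -0.2]
gripper_width: 0.0434
gripper_force: 0.0
px 243 233 n 121 rect [array([498. , 230.7]), array([ 9.8, 57.4]), np.float64(31.2)] z [0.1172 0.1208]
lid [0.0006 0.0006 0.0732]
px 153 240 n 167 rect [array([498.4, 228.7]), array([12.4, 60.1]), np.float64(31.6)] z [0.1108 0.1198]
lid [0.0031 0.002  0.074 ]
```

View pics/side5.png

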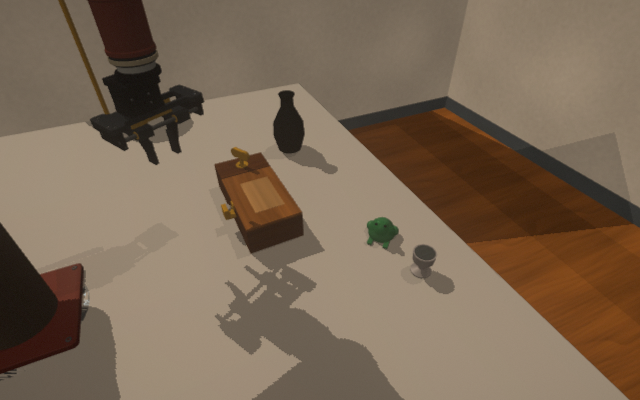

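The box at (260,205) is shut, the frog, egg cup and vase stand as before, and no keepsakes are left loose. The key now points along 31°, about 4.2 rad, which matches the stop.

```bash
python3 -c "
from bench import manip;print(manip.job_done())"
```

```text
the job is handed in; nothing more can be done
None
```

The job is handed in: all five keepsakes are in the box, the lid is shut, the key is at its stop by torque and camera (about 4.2 rad), and the frog, egg cup and vase stand untouched; the hand-in returned no verdict.

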